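# Grease a gear unit through its tilted nipple

## Robot

A 7-joint arm with a two-finger parallel gripper is mounted at the origin on the work surface. World frame = base frame: x ahead of the robot, y to its left, z up, the work surface at z = 0. Lengths are in m, angles in rad, forces in N, time in s.
With the tool pointing down it reaches from about 0.35 to 0.9 m from the base axis. Payload 8.1 kg.
Tool frame: the origin (TCP) lies on the centre line of the jaws, within the pads' length; the fingertips stand 19 mm ahead of it and the grasp point (between the pads) is the TCP; z points along the fingers, x is the direction in which the jaws open and shut, and the axes are right-handed (so a half turn about z gives the same grasp; the last joint's range is limited). The gripper opens to 92 mm and grips with 3 to 60 N. Pads are 19 mm wide; open, the fingers measure 130 mm over their backs; the gripper's body (75 mm by 190 mm) begins 47 mm behind the grasp point.
Start: joints at [1.182, 0.434, 0.025, 1.573, -0.012, 1.134, -0.075], TCP at [0.176, -0.6, 0.246] pointing down, gripper open.
Joint ranges: [-2.62, 2.62], [-0.44, 2.09], [-1.27, 1.32], [0.08, 2.57], [-1.32, 4.46], [0.12, 2], [-2.74, 2.74]. Speed limits (rad/s): [2.22, 2.22, 3.01, 3.01, 3.14, 3.14, 3.14].

## Interface

Orientations are given as a rotation vector (axis times angle).
In Python, from workcell import sensors, cams, sign_off gives the robot as it stands. The module is installed in compiled form; this text tells all that it offers.
- The arm moves only by the tool step_arm, never from a script. Its argument "increments" is a list of rows, each a list of 3 entries, a list of its own where there are three numbers: the finger opening in m, from 0 to 0.0918, then the shift along the world's x, y, z in m, then the turn, a rotation vector about the world's x, y, z in degrees. A call has 1 to 20 rows; each row is the pose to reach, as a shift and turn from the pose commanded when the call began; what a row does not reach only later rows make up. A row lasts 1/8 s, in which the tool goes at most 62.5 mm and 10.7 degrees, less where a joint would pass 70% of its speed; a pose out of reach is approached as far as the arm can. A call with a gripper value outside its range is refused whole. The fingers move at their own pace and stop on an object; "force" is the grip in N (left out, the last holds). Time passes only in rows, so rows that repeat a pose let the fingers close. It gives the time, the measured TCP pose, the force and the opening at its end, in the units of the state.
- sensors.observe(): the state, without advancing time (a new reading comes with each control period).
- cams.snapshot(name): name is "scene" or "top" or "wrist"; returns the picture (400x640x3 uint8, red, green, blue); there is no depth.
- cams.get_calibration(name): a dict with "intrinsics" (3x3 intrinsics, pixels), "k1" (the pictures are not rectified: a ray, as slopes to the right and down, at radius r is drawn at 1 + k1 r^2 times it, then the intrinsics apply), "origin" and "attitude" of the camera in the world; the wrist camera has in their place "hand_eye" (4x4, takes a point from camera to tool coordinates, whose origin is the TCP and whose axes are the tool frame's). Camera axes: x right, y down, z forward; pixel columns grow to the right and rows downward; lengths in m; the calibration is good to about 2 mm. A picture is of the moment at which its call begins: read the wrist's pose just before it. get_calibration takes no time and is no camera call.
- sign_off(): hands the job in, once; it reports no verdict.
The state is a dict: "clock": time; "q": joint angles; "dq": joint speeds; "joint_torque": joint torques, N m; "tcp_pos": TCP position; "orientation": TCP orientation; "force": force on the tool from outside, world axes, zero at the start; "ft_torque": the same for the moment, N m; "gripper_width": finger opening in m.
Only numpy, scipy, OpenCV 4.12 (cv2) and the standard library are available. Lean on these libraries where they do the work, as an engineer would, in place of code of your own. Each camera call takes 0.05 s, during which the arm holds its last target.

## Task

Raise the hinged cover of the grey gear unit until it stands straight up and leave it standing there. Then take the push-type grease gun out of its wooden rest, press its open nose squarely onto the tilted grease nipple inside the unit until it snaps into place, then push further so that the sprung nipple sinks well into its seat. Finish while holding the gun pressed in like that, without letting go, and leave the drift, the tin, the spanner and the offcut where they are.

Things in the scene. Friction and masses are not known exactly. Their poses are not given: they have to be found in the camera images.
- port_floor (a point): Gear unit: fixed grey open-topped metal box 150 (x) x 130 (y) x 70 mm high, walls 6 mm, a flange along each side (to y = +/-91 mm, 8 mm high), a belt pulley on its +y side (to y = +86 mm). This point is the centre of its underside, on the bench; x points from its front (robot side) to its back, where the cover is hinged; z up. Turned by up to 0.3 rad.
- cover (a joint): Angle of the unit's aluminium cover in rad: 0 closed flat, 1.57 standing straight up, 2.3 fully back. Hinged along the unit's back edge; it may start slightly open. Stiff hinge: it stays wherever it is left; about 3 to 4 N at its tab moves it.
- cover_hinge (a point): Point on the cover's hinge line, at the middle of the box's width, 75 mm behind the box's centre and 70.5 mm above the bench. Frame of the cover: y along the hinge line, the 150 x 130 x 4 mm cover extends along -x from here (so -x points forward when closed, up when the cover stands).
- cover_tab (a point): Gripping point in the dark steel tab at the middle of the cover's free edge, in the plane of the cover: 12 mm wide (along y), 10 mm thick, reaching 42 mm beyond the edge. The point is on the tab's centre line, 30 mm beyond the edge, 180 mm from the hinge line, 3 mm off it in cover z. Pinched across its width it can turn between the fingers as the cover swings.
- nipple (a joint): How far the sprung nipple has been pushed into its seat, m: 0 standing out, 0.008 at its stop. Its spring pushes back with 9 N at 0 growing to 13 N at the stop.
- nipple_tip (a point): Centre of the flat end of the brass nipple in the unit; z points out along the nipple, 30 degrees from vertical, leaning to the unit's front. Nipple 14 mm in diameter, 30 mm out of its inclined dark steel seat (44 x 50 mm); its last 6 mm taper to 7 mm. Two sprung balls stick out 3 mm at its sides, 9 mm behind the tip, and snap behind the lip of the gun's nose: 6 to 10 N pushes the lip over them.
- gun_grip (a point): Grease gun: straight round tool 130 mm long, 0.3 kg, nose down in one hole of the rest. z along its axis, nose to tail (up at the start). This point: on the axis in its aluminium barrel, 88 mm above the nose's open end. Barrel 26 mm in diameter, 66 to 130 mm above that end; below it a flange 40 mm in diameter (60 to 66 mm), on which fingertips can push, and the dark nose, 30 mm in diameter.
- gun_mouth (a point): Centre of the gun's open nose end, on its axis; the opening is 16.4 mm in diameter for the first 4 mm, then widens to 24 mm.
- gun_seat (a point): Centre of the bottom of the nose's bore, 18 mm inside the opening, same axes as the gun. When the gun is snapped home and pressed, this point lies on the nipple's tip and the nose end is 12 mm from the nipple's seat, less as the nipple sinks.
- rest: Wooden rest block, fixed, 100 (x) x 200 (y) x 45 mm high, origin at the centre of its underside on the bench. Two round holes 36 mm in diameter, 30 mm deep, at y = +55 and -55 mm on its middle line: the gun stands in one (either) and the drift in the other.
- drift: Brass drift, bystander: a plain stepped round rod 90 mm long, 26 mm in diameter (18 mm for the top 20 mm), standing in the rest's other hole; origin at its lower end.
- tin: Bystander: steel tin 70 mm in diameter, 90 mm high, origin at the centre of its underside.
- spanner: Bystander: flat steel spanner 170 mm long lying on the bench, origin under its middle.
- offcut: Bystander: wooden offcut 110 x 45 x 30 mm lying on the bench, origin at the centre of its underside.
Things that resemble listed ones, but are neither listed nor needed, are in the scene too. What is shaped like the part that bears gun_grip but green is not meant.

How it is judged:
On the way, in this order (a step that is already met when the one before it is completed fails the run):
1. the cover stands straight up, within about 12 degrees, by itself (value of joint cover between 1.35 and 1.79 rad and contact force between the fingers and cover below 0.1 N), for 0.3 s.
2. the gun is out of its rest (z of gun_mouth in the frame of rest above 0.05 m and contact force between the fingers and gun above 1 N), for 0.1 s.
3. the gun has snapped onto the nipple squarely (distance between gun_seat and nipple_tip below 0.003 m and angle between the z axis of gun_seat and the z axis of nipple_tip, either way round below 0.13 rad), for 0.1 s.
At the end, for the whole second after the job is handed in: The cover stands within about 12 degrees of straight up; the gun, still held in the fingers and at rest, is on the nipple (bottom of its bore within 3 mm of the nipple's tip, axes within 7 degrees) and presses it, with more than 5 N, at least 3 mm into its seat (all of step 3 and value of joint cover between 1.35 and 1.79 rad and value of joint nipple above 0.003 m and contact force between the fingers and gun above 1 N and contact force between gun and nipple above 5 N and linear speed of gun below 0.02 m/s); the arm keeps its last pose, push and grip.
It fails at once if the drift is disturbed (moved more than 30 mm) (distance of drift from where it was at the start of the episode above 0.03 m).
It fails at once if the tin is disturbed (moved more than 30 mm) (distance of tin from where it was at the start of the episode above 0.03 m).
It fails at once if the spanner is disturbed (moved more than 30 mm) (distance of spanner from where it was at the start of the episode above 0.03 m).
It fails at once if the offcut is disturbed (moved more than 30 mm) (distance of offcut from where it was at the start of the episode above 0.03 m).
It also fails if it takes over 59 s, if anything falls off the work surface, if the arm or the gripper's body presses on something with over 40 N, if the wrist force passes 120 N, or if a joint passes its speed limit or range.

## Working session

There is one attempt and no reset: what is moved stays moved. The work goes in short steps, Python scripts to look and compute and a tool call to move; the robot and the scene stay as the last step left them, time stands still between calls to the robot, and variables do not carry over. Pictures are saved under pics/ and viewed, and the job is handed in when it is done.

Besides the shell and the picture viewer there is one more tool, called as name([rows], argument=value, ...), one row to a line, values as JSON. step_arm: Moves the arm, as the interface text tells. Its arguments: {"type":"object","properties":{"increments":{"type":"array","items":{"type":"array"}},"force":{"type":"number"}},"required":["increments"]}

```bash
mkdir -p pics; cat > h.py <<'E'
import numpy as np, cv2
from scipy.spatial.transform import Rotation as R
from workcell import sensors, cams, sign_off
def cam(name, st=None):
    c=cams.get_calibration(name)
    K=np.array(c["intrinsics"]);k1=c["k1"]
    if name=="wrist":
        st=st or sensors.observe()
        T=np.eye(4);T[:3,:3]=R.from_rotvec(st["orientation"]).as_matrix();T[:3,3]=st["tcp_pos"]
        M=T@np.array(c["hand_eye"]);return K,k1,M[:3,3],M[:3,:3]
    A=np.array(c["attitude"])
    if A.shape!=(3,3): A=R.from_rotvec(A).as_matrix() if A.size==3 else R.from_quat(A).as_matrix()
    return K,k1,np.array(c["origin"]),A
def ray(C,u,v):
    K,k1,o,A=C
    x=(u-K[0,2])/K[0,0];y=(v-K[1,2])/K[1,1];rd=np.hypot(x,y);r=rd
    for _ in range(20): r=rd/(1+k1*r*r)
    s=r/rd if rd>0 else 1
    d=A@np.array([x*s,y*s,1]);return o,d/np.linalg.norm(d)
def onz(C,u,v,z):
    o,d=ray(C,u,v);return o+d*(z-o[2])/d[2]
def proj(C,p):
    K,k1,o,A=C
    q=A.T@(np.array(p)-o);x,y=q[:2]/q[2];f=1+k1*(x*x+y*y)
    return np.array([K[0,0]*x*f+K[0,2],K[1,1]*y*f+K[1,2]])
def tri(rs):
    M=np.zeros((3,3));b=np.zeros(3)
    for o,d in rs:
        P=np.eye(3)-np.outer(d,d);M+=P;b+=P@o
    p=np.linalg.solve(M,b);return p,[np.linalg.norm((np.eye(3)-np.outer(d,d))@(p-o)) for o,d in rs]
def snap(name,fn):
    im=cams.snapshot(name);cv2.imwrite("pics/"+fn,im[:,:,::-1]);return im
E
python3 - <<'E'
from h import *
for n in("scene","top","wrist"):
    print(cams.get_calibration(n)); snap(n,n+"0.png")
print(sensors.observe())
E
```

```text
{'intrinsics': array([[397.84315064,   0.        , 320.18483956],
       [  0.        , 397.84315064, 200.50276272],
       [  0.        ,   0.        ,   1.        ]]), 'k1': 0.007144310418249432, 'origin': array([1.24551099, 0.43689333, 0.75201982]), 'attitude': array([-1.13524559, -2.29904239,  1.07193914])}
{'intrinsics': array([[404.77389149,   0.        , 319.67260006],
       [  0.        , 404.77389149, 201.41762686],
       [  0.        ,   0.        ,   1.        ]]), 'k1': -0.08739858238330493, 'origin': array([ 0.49778468, -0.07776931,  1.28000014]), 'attitude': array([-2.16259639,  2.16010301, -0.09276539])}
{'intrinsics': array([[299.87242896,   0.        , 322.01679333],
       [  0.        , 299.87242896, 195.8403353 ],
       [  0.        ,   0.        ,   1.        ]]), 'k1': -0.029771872515277183, 'hand_eye': array([[ 9.99999965e-01, -1.29689406e-04, -2.29193496e-04,
        -2.41480670e-04],
       [ 1.93375389e-04,  9.52418248e-01,  3.04794099e-01,
        -8.25096718e-02],
       [ 1.78759502e-04, -3.04794133e-01,  9.52418240e-01,
        -1.38945696e-01],
       [ 0.00000000e+00,  0.00000000e+00,  0.00000000e+00,
         1.00000000e+00]])}
{'clock': 0.15, 'q': array([ 1.18242206,  0.43505037,  0.02498791,  1.57383566, -0.011602  ,
        1.13400904, -0.07509356]), 'dq': array([ 0.00014193, -0.00142405, -0.00084279, -0.0043682 , -0.00105496,
        0.00031754,  0.00038991]), 'joint_torque': array([ 2.55708444e-03, -6.68254781e+01,  9.86319780e-01, -3.14692640e+01,
       -6.05207495e-02,  3.93424113e-02,  1.32615651e-04]), 'tcp_pos': array([ 0.17604276, -0.59933746,  0.24515349]), 'orientation': array([-2.51458611e+00,  1.88219956e+00,  1.55218205e-03]), 'force': array([-0.15587337,  0.09687788,  0.789663  ]), 'ft_torque': array([0.02147882, 0.02501521, 0.02587885]), 'gripper_width': 0.09182973798427989}
```

View pics/scene0.png

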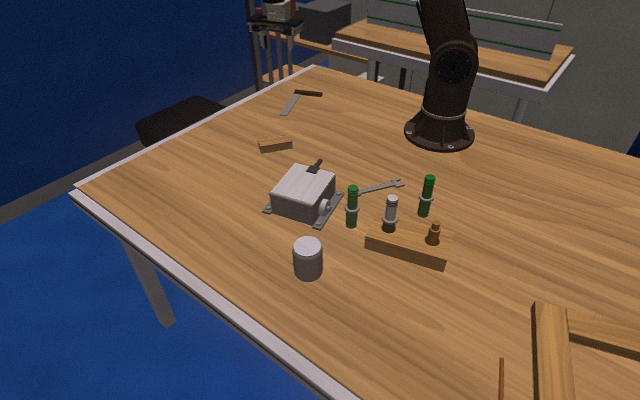

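View pics/top0.png

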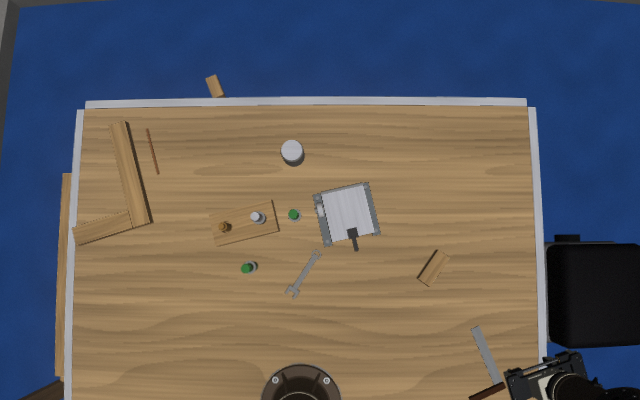

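```bash
python3 - <<'E'
from h import *
s=cv2.imread("pics/scene0.png");t=cv2.imread("pics/top0.png")
cv2.imwrite("pics/sc.png",cv2.resize(s[145:285,250:460],None,fx=3.8,fy=3.8,interpolation=cv2.INTER_CUBIC))
cv2.imwrite("pics/tc.png",cv2.resize(t[130:300,200:400],None,fx=3.5,fy=3.5,interpolation=cv2.INTER_CUBIC))
E
```

```text
(no output)
```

View pics/sc.png

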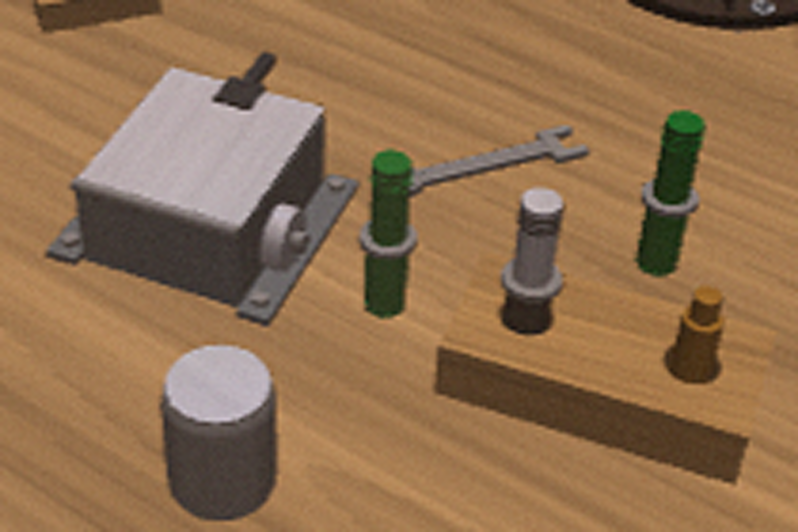

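View pics/tc.png

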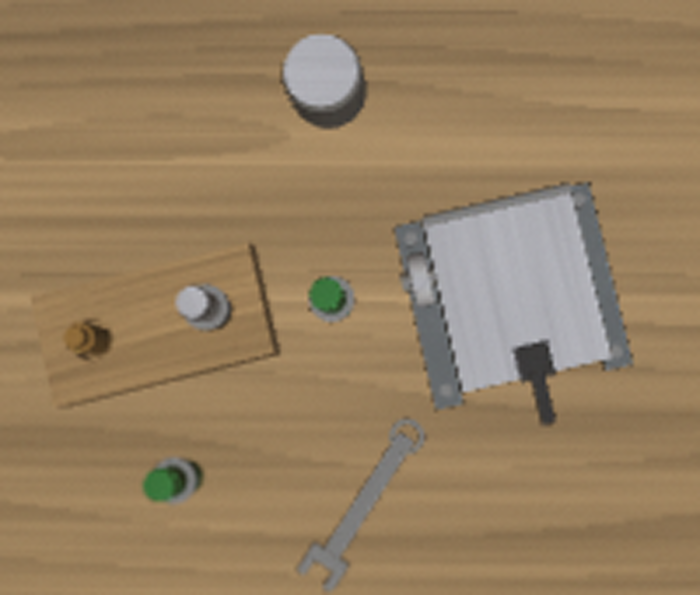

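```bash
python3 - <<'E'
from h import *
T=cam("top");S=cam("scene")
f=lambda x,y:(200+x/3.5,130+y/3.5)
g=lambda x,y:(250+x/3.8,145+y/3.8)
for n,p in dict(TL=(395,228),TR=(590,183),BR=(632,367),BL=(438,408)).items(): print(n,onz(T,*f(*p),0.008))
for n,p in dict(a=(38,298),b=(252,243),c=(280,352),d=(58,408)).items(): print("rest",n,onz(T,*f(*p),0.045))
pr={"tabtip":((546,423),(270,57)),"gun tail":((193,303),(544,201)),"drift top":((80,336),(708,297)),"green1":((327,294),(392,164)),"green2":((164,483),(685,123)),
"coverFL":((463,393),(327,106)),"coverFR":((611,358),(170,70)),"coverBL":((426,220),(240,222)),"coverBR":((573,190),(77,184))}
for n,(a,b) in pr.items(): print(n,*tri([ray(T,*f(*a)),ray(S,*g(*b))]))
E
```

```text
TL [ 0.64792232 -0.03536874  0.008     ]
TR [ 0.6890396  -0.21204706  0.008     ]
BR [ 0.52270278 -0.24803167  0.008     ]
BL [ 0.48606306 -0.07436949  0.008     ]
rest a [0.58143132 0.27863994 0.045     ]
rest b [0.63028474 0.08920764 0.045     ]
rest c [0.53464477 0.06339931 0.045     ]
rest d [0.48490514 0.25829526 0.045     ]
tabtip [ 0.47452311 -0.16593449  0.0789601 ] [np.float64(0.0004917044775351444), np.float64(0.0004917044775351537)]
gun tail [0.57066581 0.1239495  0.14253694] [np.float64(0.0007794062627744597), np.float64(0.0007794062627744715)]
drift top [0.54473317 0.22833886 0.09986022] [np.float64(0.0024707651471769544), np.float64(0.0024707651471769496)]
green1 [0.57939054 0.01649599 0.12627346] [np.float64(0.0004747319621586953), np.float64(0.0004747319621587781)]
green2 [0.42454849 0.14970355 0.12688238] [np.float64(0.002449028248142591), np.float64(0.0024490282481426386)]
coverFL [ 0.49884386 -0.09492672  0.07726604] [np.float64(0.0009086760710247576), np.float64(0.0009086760710247663)]
coverFR [ 0.52943141 -0.22193258  0.07387481] [np.float64(0.0006213028419558941), np.float64(0.0006213028419560863)]
coverBL [ 0.64527103 -0.06281645  0.0798811 ] [np.float64(0.0017352678599388122), np.float64(0.001735267859938705)]
coverBR [ 0.67282431 -0.1897615   0.0689547 ] [np.float64(0.0014342660900722559), np.float64(0.0014342660900723955)]
```

```bash
python3 - <<'E'
from h import *
s=sensors.observe();print(R.from_rotvec(s["orientation"]).as_matrix().round(3))
E
```

```text
[[ 0.282 -0.959 -0.   ]
 [-0.959 -0.282  0.001]
 [-0.001  0.    -1.   ]]
```

View pics/wrist0.png

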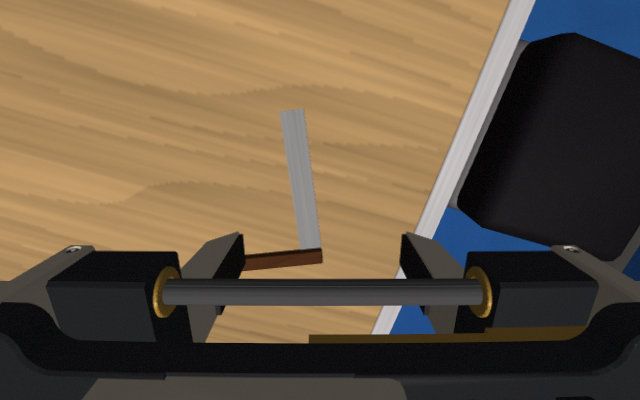

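step_arm([
  [0.05, [0.06, 0.09, -0.02], [0, 0, -3.7]],
  [0.05, [0.12, 0.17, -0.03], [0, 0, -3.7]],
  [0.05, [0.18, 0.25, -0.04], [0, 0, -3.7]],
  [0.05, [0.24, 0.34, -0.05], [0, 0, -3.7]],
  [0.05, [0.308, 0.433, -0.05], [0, 0, -3.7]],
  [0.05, [0.308, 0.433, -0.05], [0, 0, -3.7]],
  [0.05, [0.308, 0.433, -0.05], [0, 0, -3.7]],
  [0.05, [0.308, 0.433, -0.05], [0, 0, -3.7]],
  [0.05, [0.308, 0.433, -0.05], [0, 0, -3.7]],
  [0.05, [0.308, 0.433, -0.05], [0, 0, -3.7]],
  [0.05, [0.308, 0.433, -0.05], [0, 0, -3.7]],
  [0.05, [0.308, 0.433, -0.05], [0, 0, -3.7]],
])

```text
clock: 1.65
tcp_pos: [0.4834, -0.1681, 0.1957]
orientation: [2.45, -1.965, 0.0]
force: [-0.1, -0.1, 0.5]
gripper_width: 0.0503
```

```bash
python3 - <<'E'
from h import *
s=sensors.observe();C=cam("wrist",s);im=snap("wrist","w1.png");print(s["tcp_pos"],s["q"].round(2),R.from_rotvec(s["orientation"]).as_matrix().round(3))
print(proj(C,[.484,-.1656,.0735]),proj(C,[.4724,-.1682,.0735]))
E
```

```text
[ 0.48340229 -0.16811106  0.19572473] [ 0.38  0.31 -0.19  1.9   0.07  0.93 -1.19] [[ 0.217 -0.976 -0.   ]
 [-0.976 -0.217 -0.001]
 [ 0.     0.001 -1.   ]]
[319.70965094 193.45575963] [319.76405235 205.73478074]
```

View pics/w1.png

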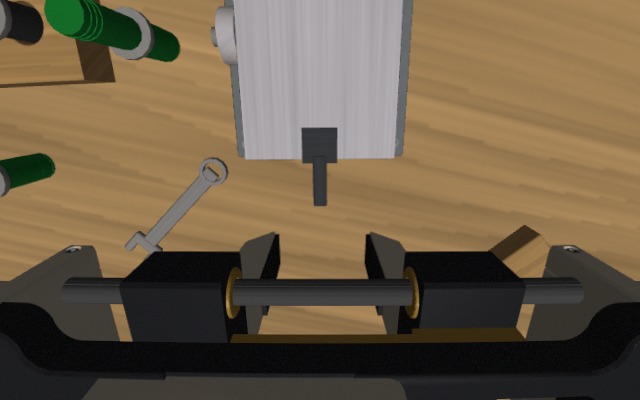

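step_arm([
  [0.05, [0.001, 0.002, -0.05], [0, 0, 0]],
  [0.05, [0.001, 0.002, -0.1], [0, 0, 0]],
  [0.05, [0.001, 0.002, -0.121], [0, 0, 0]],
  [0.05, [0.001, 0.002, -0.121], [0, 0, 0]],
  [0.0, [0.001, 0.002, -0.121], [0, 0, 0]],
  [0.0, [0.001, 0.002, -0.121], [0, 0, 0]],
  [0.0, [0.001, 0.002, -0.121], [0, 0, 0]],
  [0.0, [0.001, 0.002, -0.121], [0, 0, 0]],
], force=15)

```text
clock: 2.7
tcp_pos: [0.4854, -0.1647, 0.0752]
orientation: [-2.453, 1.963, -0.001]
force: [0.1, -0.9, 1.9]
gripper_width: 0.0144
```

```bash
python3 -c "
import numpy as np
for d in range(5,95,5):
    t=np.radians(d);c,s=np.cos(t),np.sin(t);x=.18*(1-c)+.003*s;z=.18*s-.003*(1-c)
    print('[0.0, [%.3f, %.3f, %.3f], [0, 0, 0]],'%(x*.9755,x*.2202,z),end=' ')
"
```

```text
[0.0, [0.001, 0.000, 0.016], [0, 0, 0]], [0.0, [0.003, 0.001, 0.031], [0, 0, 0]], [0.0, [0.007, 0.002, 0.046], [0, 0, 0]], [0.0, [0.012, 0.003, 0.061], [0, 0, 0]], [0.0, [0.018, 0.004, 0.076], [0, 0, 0]], [0.0, [0.025, 0.006, 0.090], [0, 0, 0]], [0.0, [0.033, 0.008, 0.103], [0, 0, 0]], [0.0, [0.043, 0.010, 0.115], [0, 0, 0]], [0.0, [0.053, 0.012, 0.126], [0, 0, 0]], [0.0, [0.065, 0.015, 0.137], [0, 0, 0]], [0.0, [0.077, 0.017, 0.146], [0, 0, 0]], [0.0, [0.090, 0.020, 0.154], [0, 0, 0]], [0.0, [0.104, 0.023, 0.161], [0, 0, 0]], [0.0, [0.118, 0.027, 0.167], [0, 0, 0]], [0.0, [0.133, 0.030, 0.172], [0, 0, 0]], [0.0, [0.148, 0.033, 0.175], [0, 0, 0]], [0.0, [0.163, 0.037, 0.177], [0, 0, 0]], [0.0, [0.179, 0.040, 0.177], [0, 0, 0]],
```

step_arm([
  [0.0, [0, 0, 0], [0, 0, 0]],
  [0.0, [0, 0, 0], [0, 0, 0]],
])

```text
clock: 2.95
tcp_pos: [0.4856, -0.1654, 0.075]
orientation: [2.452, -1.963, 0.002]
force: [1.1, -3.5, 1.6]
gripper_width: 0.0117
```

Pinched (11.7 mm). Swing up along the arc.

step_arm([
  [0.0, [0.001, 0.0, 0.016], [0, 0, 0]],
  [0.0, [0.003, 0.001, 0.031], [0, 0, 0]],
  [0.0, [0.007, 0.002, 0.046], [0, 0, 0]],
  [0.0, [0.012, 0.003, 0.061], [0, 0, 0]],
  [0.0, [0.018, 0.004, 0.076], [0, 0, 0]],
  [0.0, [0.025, 0.006, 0.09], [0, 0, 0]],
  [0.0, [0.033, 0.008, 0.103], [0, 0, 0]],
  [0.0, [0.043, 0.01, 0.115], [0, 0, 0]],
  [0.0, [0.053, 0.012, 0.126], [0, 0, 0]],
  [0.0, [0.065, 0.015, 0.137], [0, 0, 0]],
  [0.0, [0.077, 0.017, 0.146], [0, 0, 0]],
])

```text
clock: 4.32
tcp_pos: [0.5615, -0.1479, 0.2205]
orientation: [2.451, -1.962, -0.003]
force: [0.4, -2.8, -4.5]
gripper_width: 0.012
```

step_arm([
  [0.0, [0.013, 0.003, 0.008], [0, 0, 0]],
  [0.0, [0.027, 0.006, 0.015], [0, 0, 0]],
  [0.0, [0.041, 0.01, 0.021], [0, 0, 0]],
  [0.0, [0.056, 0.013, 0.026], [0, 0, 0]],
  [0.0, [0.071, 0.016, 0.029], [0, 0, 0]],
  [0.0, [0.086, 0.02, 0.031], [0, 0, 0]],
  [0.0, [0.102, 0.023, 0.031], [0, 0, 0]],
  [0.0, [0.102, 0.023, 0.031], [0, 0, 0]],
  [0.0, [0.102, 0.023, 0.031], [0, 0, 0]],
])

```text
clock: 5.45
tcp_pos: [0.6645, -0.1242, 0.2518]
orientation: [-2.453, 1.962, -0.001]
force: [3.8, -0.2, -0.8]
gripper_width: 0.012
```

```bash
python3 - <<'E'
from h import *
s=sensors.observe();C=cam("wrist",s);im=snap("wrist","w2.png");im=snap("scene","s2.png");print(s["tcp_pos"],s["q"].round(2))
cv2.imwrite("pics/s2c.png",cv2.resize(im[90:290,240:460,::-1],None,fx=3,fy=3))
E
```

```text
[ 0.66445566 -0.12420458  0.25184018] [ 0.21  0.52 -0.17  1.41  0.09  1.21 -1.32]
```

View pics/s2c.png

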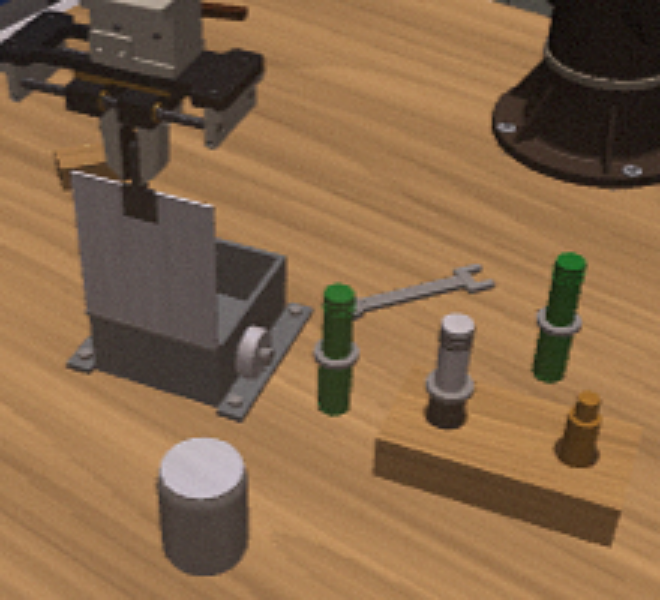

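View pics/w2.png

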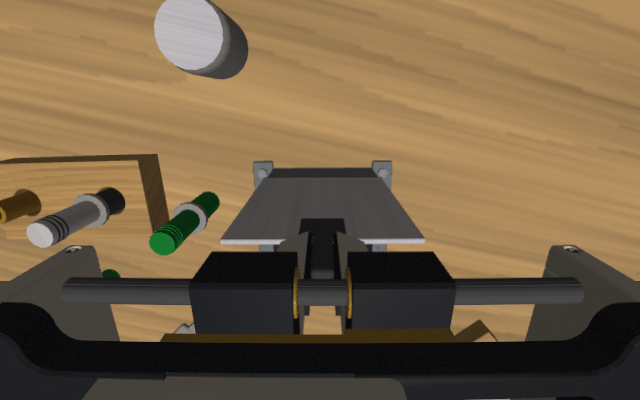

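step_arm([
  [0.05, [0, 0, 0], [0, 0, 0]],
  [0.05, [0, 0, 0], [0, 0, 0]],
  [0.05, [0, 0, 0.02], [0, 0, 0]],
  [0.05, [0, 0, 0.05], [0, 0, 0]],
  [0.05, [-0.06, -0.01, 0.06], [0, 0, 0]],
  [0.05, [-0.12, -0.02, 0.06], [0, 0, 0]],
  [0.05, [-0.165, -0.038, 0.05], [0, 0, 0]],
  [0.05, [-0.165, -0.038, 0.05], [0, 0, 0]],
  [0.05, [-0.165, -0.038, 0.05], [0, 0, 0]],
], force=30)

```text
clock: 6.68
tcp_pos: [0.4996, -0.1624, 0.3022]
orientation: [-2.452, 1.962, -0.001]
force: [0.0, -0.2, -0.0]
gripper_width: 0.0497
```

```bash
python3 - <<'E'
from h import *
import json
s=sensors.observe();im=snap("wrist","w3.png");print(s["tcp_pos"],s["orientation"].tolist())
print(s["tcp_pos"].tolist())
im=snap("top","t3.png");cv2.imwrite("pics/t3c.png",cv2.resize(im[130:300,200:400,::-1],None,fx=3.5,fy=3.5,interpolation=cv2.INTER_CUBIC))
E
```

```text
[ 0.49955028 -0.16243861  0.30217962] [-2.452448099988835, 1.962470120869511, -0.000962247344261122]
[0.49955027588828704, -0.16243860557835596, 0.30217961817957717]
```

View pics/w3.png

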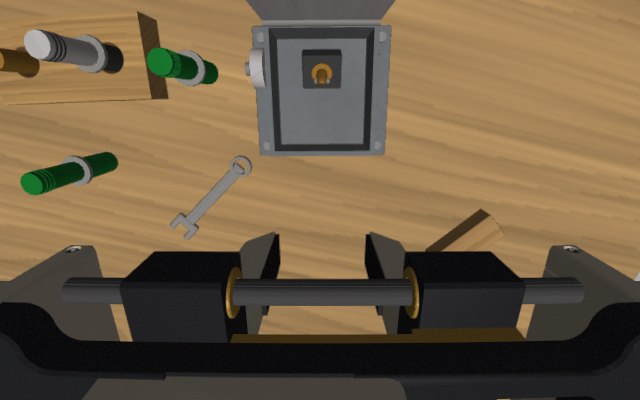

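View pics/t3c.png

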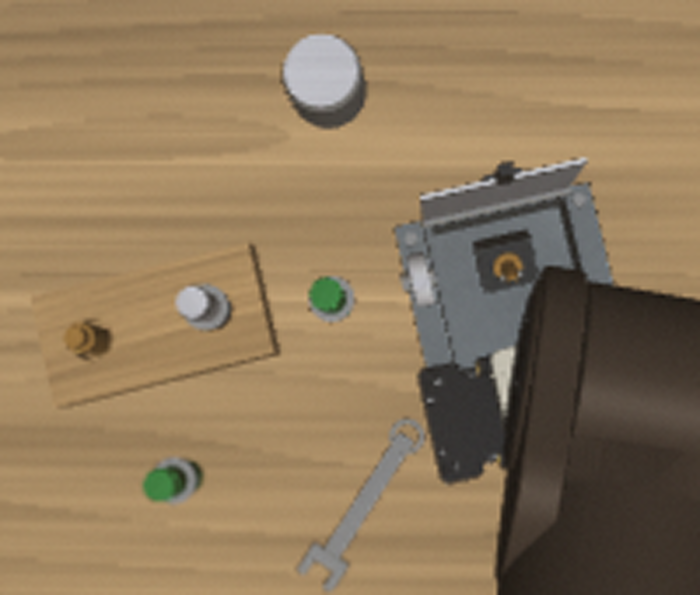

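step_arm([
  [0.05, [0.02, 0.005, -0.03], [0, 0, 0]],
  [0.05, [0.039, 0.009, -0.06], [0, 0, 0]],
  [0.05, [0.039, 0.009, -0.06], [0, 0, 0]],
  [0.05, [0.039, 0.009, -0.06], [0, 0, 0]],
])

```text
clock: 7.28
tcp_pos: [0.5386, -0.1535, 0.2422]
orientation: [-2.454, 1.962, -0.0]
force: [0.4, -0.6, 0.5]
gripper_width: 0.0499
```

```bash
python3 - <<'E'
from h import *
s=sensors.observe();im=snap("wrist","w4.png");print(s["tcp_pos"].tolist(),s["orientation"].tolist())
b=cv2.imread("pics/w3.png");cv2.imwrite("pics/w3c.png",cv2.resize(b[10:160,240:400],None,fx=4,fy=4,interpolation=cv2.INTER_CUBIC))
b=cv2.imread("pics/w4.png");cv2.imwrite("pics/w4c.png",cv2.resize(b[20:220,230:410],None,fx=3,fy=3,interpolation=cv2.INTER_CUBIC))
E
```

```text
[0.5385885638777941, -0.15346827466512594, 0.24223605342180565] [-2.453619626803503, 1.9618799827516076, -2.872794963369844e-05]
```

View pics/w3c.png

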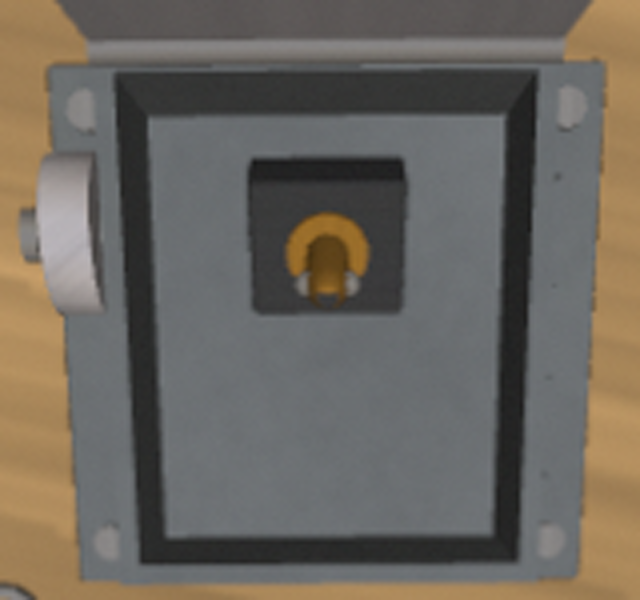

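View pics/w4c.png

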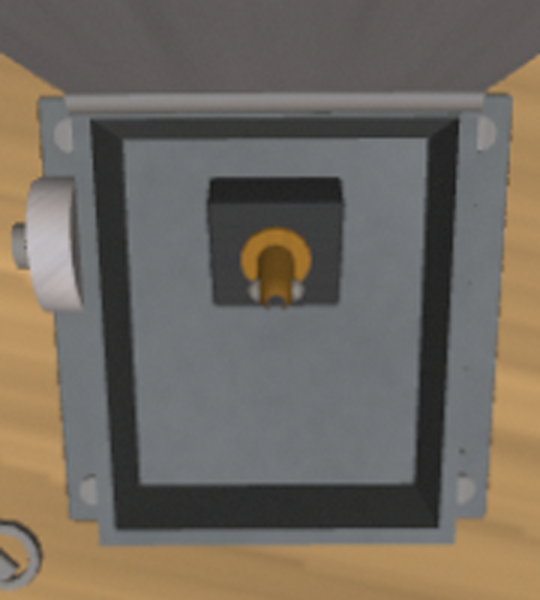

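```bash
python3 - <<'E'
from h import *
s3=dict(tcp_pos=[0.49955,-0.16244,0.30218],orientation=[-2.452448,1.96247,-0.000962])
s4=dict(tcp_pos=[0.53859,-0.15347,0.24224],orientation=[-2.45362,1.96188,0])
A=cam("wrist",s3);B=cam("wrist",s4)
a=lambda x,y:ray(A,240+x/4,10+y/4)
b=lambda x,y:ray(B,230+x/3,20+y/3)
c=np.array([.5865,-.1425,0]);th=.222;bx=np.array([np.cos(th),np.sin(th),0]);by=np.array([-np.sin(th),np.cos(th),0])
for n,p,q in (("tip",(327,292),(276,298)),("ballL",(305,284),(254,291)),("ballR",(350,284),(297,291)),("seatFL",(253,312),(214,303)),("seatFR",(401,312),(339,303)),("flFL",(82,580),(70,519)),("flFR",(578,580),(487,517)),("flBR",(606,64),(512,97)),("flBL",(48,66),(38,97))):
    w,e=tri([a(*p),b(*q)]);print(n,w.round(4),"box",[round(float(v@(w-c)),4) for v in(bx,by)],np.round(e[0],4))
print([ [round(float(v@(onz(C,*u,.055)-c)),4) for v in(bx,by)] for C,u in ((A,(321.7,83)),(B,(322,119.5)))])
for n,p in dict(FL=(82,580),FR=(578,580),BR=(606,64),BL=(48,66)).items():
    w=onz(A,240+p[0]/4,10+p[1]/4,.008);print(n,w.round(4),[round(float(v@(w-c)),4) for v in(bx,by)])
E
```

```text
tip [ 0.5998 -0.1393  0.0506] box [0.0137, 0.0002] 0.0
ballL [ 0.6005 -0.1317  0.05  ] box [0.0161, 0.0075] 0.0005
ballR [ 0.6037 -0.1459  0.0496] box [0.016, -0.0071] 0.0003
seatFL [ 0.5901 -0.1159  0.0108] box [0.0094, 0.0252] 0.0002
seatFR [ 0.6011 -0.1648  0.0109] box [0.0093, -0.025] 0.0001
flFL [ 0.4857 -0.0728  0.0056] box [-0.0829, 0.0902] 0.0002
flFR [ 0.5248 -0.2522 -0.0015] box [-0.0843, -0.0934] 0.0004
flBR [ 0.6908 -0.2118  0.0054] box [0.0865, -0.0906] 0.0003
flBL [ 0.6508 -0.0341  0.0042] box [0.0865, 0.0915] 0.0001
[[0.0134, 0.0002], [0.0138, 0.0001]]
FL [ 0.4863 -0.0733  0.008 ] [-0.0826, 0.0895]
FR [ 0.5258 -0.2495  0.008 ] [-0.0828, -0.091]
BR [ 0.6903 -0.2117  0.008 ] [0.086, -0.0903]
BL [ 0.6501 -0.0352  0.008 ] [0.0857, 0.0906]
```

step_arm([
  [0.05, [-0.03, -0.007, -0.01], [2.2, -9.77, 0]],
  [0.05, [-0.062, -0.014, -0.05], [4.4, -19.5, 0]],
  [0.05, [-0.062, -0.014, -0.1], [6.6, -29.3, 0]],
  [0.05, [-0.062, -0.014, -0.135], [6.6, -29.3, 0]],
  [0.05, [-0.062, -0.014, -0.135], [6.6, -29.3, 0]],
  [0.05, [-0.062, -0.014, -0.135], [6.6, -29.3, 0]],
])

```text
clock: 8.07
tcp_pos: [0.4765, -0.169, 0.1074]
orientation: [-2.104, 1.686, -0.456]
force: [3.1, -23.1, -7.2]
gripper_width: 0.0502
```

```bash
python3 - <<'E'
from h import *
s=sensors.observe();C=cam("wrist",s);im=snap("wrist","w5.png");print(s["tcp_pos"].tolist(),s["orientation"].tolist())
c=np.array([.5865,-.1425,0]);th=.222;bx=np.array([np.cos(th),np.sin(th),0])
print(R.from_rotvec(s["orientation"]).as_matrix().round(3))
n=-.5*bx+np.array([0,0,.866]);tip=c+.0137*bx+[0,0,.0517]
print(proj(C,tip),proj(C,tip-.03*n))
cv2.imwrite("pics/w5c.png",cv2.resize(im[50:170,250:400,::-1],None,fx=5,fy=5,interpolation=cv2.INTER_CUBIC))
E
```

```text
[0.47649080407896804, -0.16898818987945838, 0.10744458399663424] [-2.1044242603169256, 1.6855865998199204, -0.45584595409153844]
[[ 0.218 -0.844  0.49 ]
 [-0.976 -0.189  0.108]
 [ 0.002 -0.502 -0.865]]
[319.75109372 101.2392164 ] [319.89630858 101.19694848]
```

View pics/w5c.png

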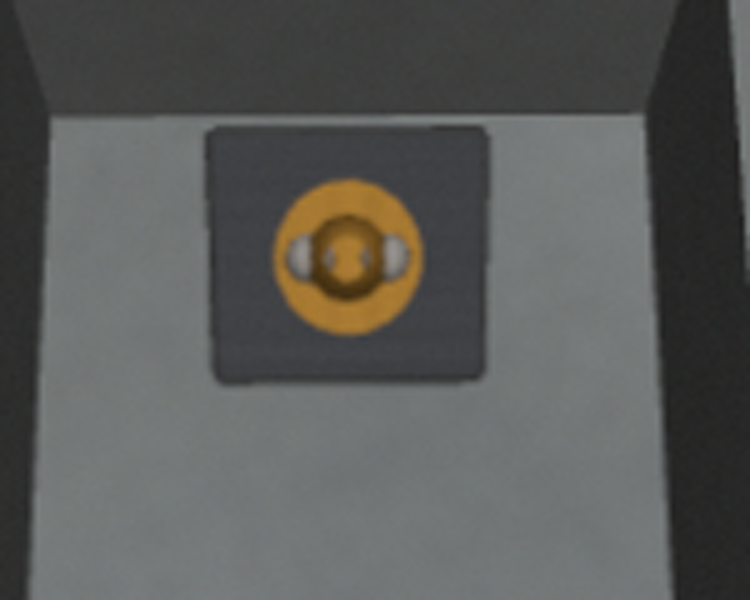

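```bash
python3 - <<'E'
from h import *
snap("scene","s5.png");s=sensors.observe();print(s["force"],s["ft_torque"],s["tcp_pos"])
E
```

```text
[-0.14635758 -0.16055822  0.21468664] [-0.1118363   0.5800023   0.00733713] [ 0.47464164 -0.16756297  0.1060425 ]
```

View pics/s5.png

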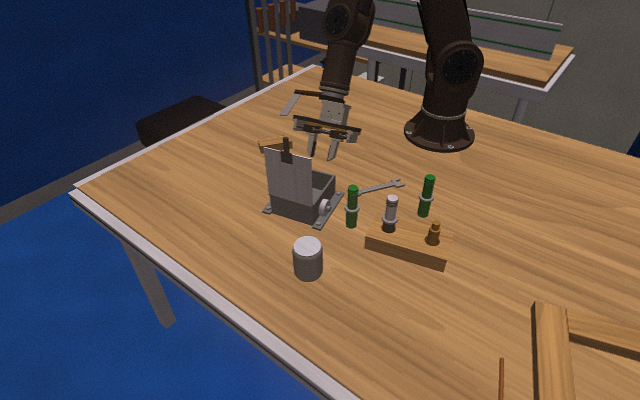

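View pics/w5.png

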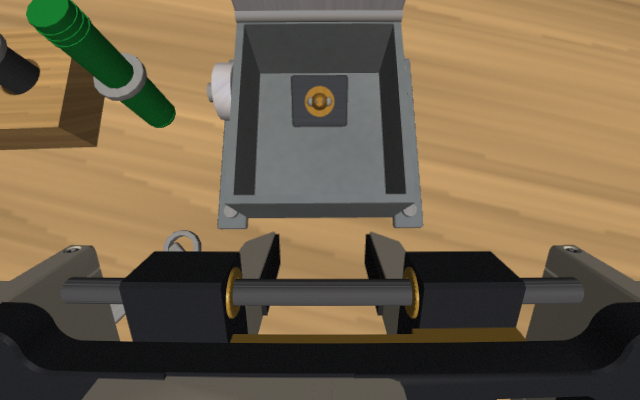

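```bash
python3 - <<'E'
from h import *
s=sensors.observe();C=cam("wrist",s);im=snap("wrist","w6.png")
c=np.array([.5865,-.1425,0]);th=.222;bx=np.array([np.cos(th),np.sin(th),0]);by=np.array([-np.sin(th),np.cos(th),0])
n=-.5*bx+np.array([0,0,.866]);tip=c+.0137*bx+[0,0,.0517]
print(s["tcp_pos"],proj(C,tip),proj(C,tip-.03*n))
hsv=cv2.cvtColor(im,cv2.COLOR_RGB2HSV)
m=cv2.inRange(hsv,(8,120,50),(25,255,255));m[:60]=0;m[150:]=0;m[:,:280]=0;m[:,360:]=0
cs,_=cv2.findContours(m,cv2.RETR_EXTERNAL,cv2.CHAIN_APPROX_NONE)
k=max(cs,key=cv2.contourArea);print(cv2.fitEllipse(k),cv2.minEnclosingCircle(k))
cv2.imwrite("pics/w6c.png",cv2.resize(im[75:130,285:355,::-1],None,fx=10,fy=10,interpolation=cv2.INTER_CUBIC))
E
```

```text
[ 0.47464164 -0.16756297  0.1060425 ] [322.40159868  98.26201404] [322.41793665  98.44987465]
((321.64752197265625, 98.22752380371094), (28.996505737304688, 30.11215591430664), 177.80039978027344) ((321.6090393066406, 98.13573455810547), 15.35905647277832)
```

View pics/w6c.png

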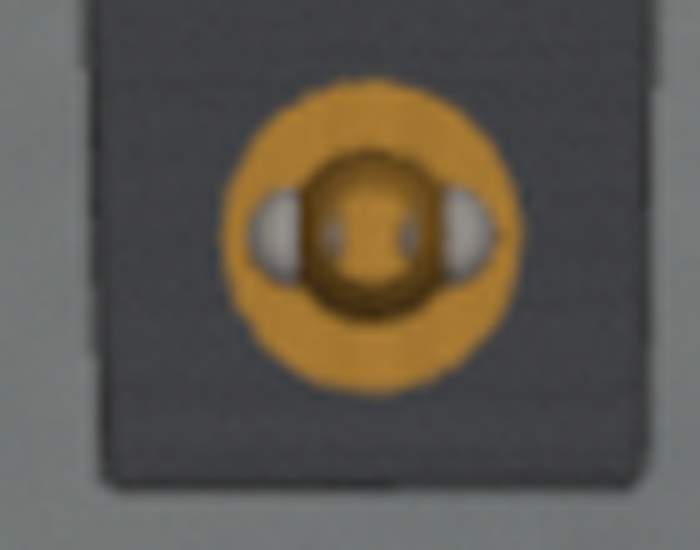

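step_arm([
  [0.07, [-0.01, 0, 0.06], [-2.2, 9.77, 0]],
  [0.07, [-0.01, 0.02, 0.114], [-4.4, 19.5, 0]],
  [0.07, [0.0, 0.08, 0.114], [-6.6, 29.3, 0]],
  [0.07, [0.01, 0.14, 0.114], [-6.6, 29.3, 0]],
  [0.07, [0.016, 0.2, 0.114], [-6.6, 29.3, 0]],
  [0.07, [0.016, 0.24, 0.114], [-6.6, 29.3, 0]],
  [0.07, [0.016, 0.268, 0.114], [-6.6, 29.3, 0]],
  [0.07, [0.016, 0.268, 0.114], [-6.6, 29.3, 0]],
  [0.07, [0.016, 0.268, 0.114], [-6.6, 29.3, 0]],
  [0.07, [0.016, 0.268, 0.114], [-6.6, 29.3, 0]],
])

```text
clock: 9.48
tcp_pos: [0.4942, 0.1037, 0.2238]
orientation: [-2.455, 1.955, -0.01]
force: [0.6, -0.1, -0.5]
gripper_width: 0.0694
```

```bash
python3 - <<'E'
from h import *
s=sensors.observe();C=cam("wrist",s);im=snap("wrist","w7.png");print(s["tcp_pos"].tolist(),s["orientation"].tolist(),s["force"])
for z in (.045,.075,.145):print(proj(C,[.5714,.1191,z]))
im=snap("top","t7.png");cv2.imwrite("pics/t7c.png",cv2.resize(im[130:300,200:400,::-1],None,fx=3.5,fy=3.5,interpolation=cv2.INTER_CUBIC))
E
```

```text
[0.4942132900048979, 0.10370386613769823, 0.22378087733412969] [-2.4546783949888824, 1.955148486402315, -0.009836841427884796] [ 0.59560164 -0.14144957 -0.5460864 ]
[324.01491084 105.28427106]
[324.30524351 105.59251082]
[325.29183469 106.64003661]
```

View pics/w7.png

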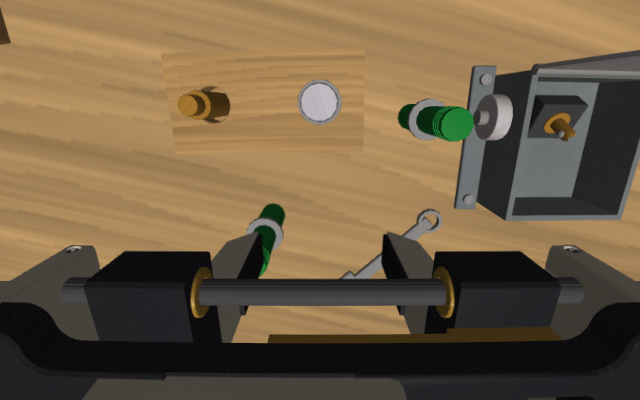

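View pics/t7c.png

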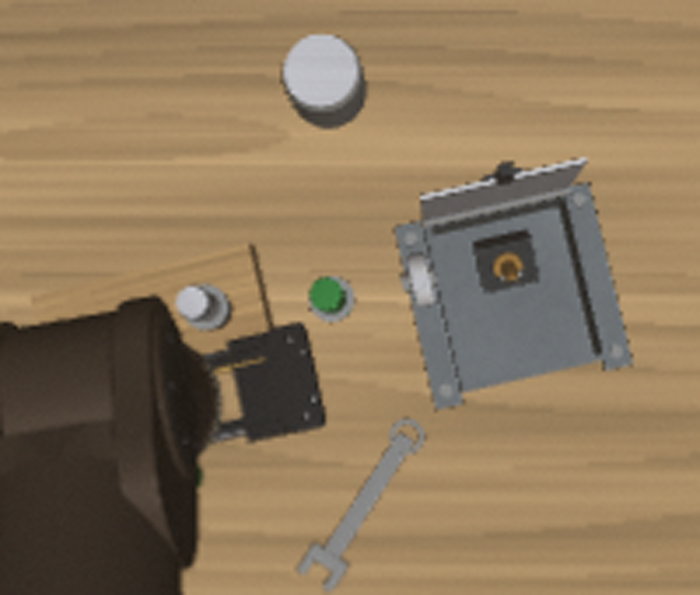

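```bash
python3 - <<'E'
from h import *
s=sensors.observe();C=cam("wrist",s);im=snap("wrist","w8.png");print(s["tcp_pos"],R.from_rotvec(s["orientation"]).as_matrix().round(3).tolist())
g=cv2.cvtColor(im,cv2.COLOR_RGB2HSV)
sat,val=g[:,:,1],g[:,:,2]
m=((sat<60)&(val>90)).astype(np.uint8)*255;m[:70]=0;m[140:]=0;m[:,:285]=0;m[:,360:]=0
for mm,z in ((m,.075),(((sat<60)&(val>160)).astype(np.uint8)*m,.145)):
    k=max(cv2.findContours(mm,cv2.RETR_EXTERNAL,cv2.CHAIN_APPROX_NONE)[0],key=cv2.contourArea)
    e=cv2.fitEllipse(k);print(e,onz(C,*e[0],z))
cv2.imwrite("pics/w8c.png",cv2.resize(im[70:140,280:360,::-1],None,fx=8,fy=8,interpolation=cv2.INTER_CUBIC))
# rest corners
for p in ((162,54),(365,49),(362,151),(178,152)):print(onz(C,*p,.045))
E
```

```text
[0.49323536 0.09961907 0.22224393] [[0.219, -0.976, 0.004], [-0.976, -0.219, -0.002], [0.003, -0.003, -1.0]]
((314.5354309082031, 98.92328643798828), (42.55408477783203, 44.65106964111328), 175.069091796875) [0.57380635 0.12449296 0.075     ]
((312.504150390625, 98.45967864990234), (34.69972610473633, 36.21660232543945), 174.18624877929688) [0.5736414  0.12437407 0.145     ]
[0.58317862 0.27935899 0.045     ]
[0.62973606 0.08742585 0.045     ]
[0.53341464 0.06500575 0.045     ]
[0.49001264 0.2557318  0.045     ]
```

View pics/w8c.png

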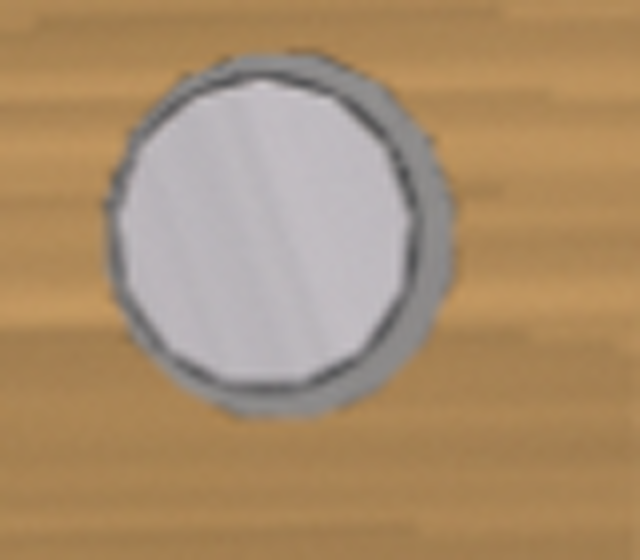

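step_arm([
  [0.07, [0.04, 0.012, 0], [0, 0, 0]],
  [0.07, [0.08, 0.0245, -0.02], [0, 0, 0]],
  [0.07, [0.08, 0.0245, -0.06], [0, 0, 0]],
  [0.07, [0.08, 0.0245, -0.1], [0, 0, 0]],
  [0.07, [0.08, 0.0245, -0.11], [0, 0, 0]],
  [0.07, [0.08, 0.0245, -0.11], [0, 0, 0]],
  [0.07, [0.08, 0.0245, -0.11], [0, 0, 0]],
])

```text
clock: 10.5
tcp_pos: [0.5733, 0.1245, 0.1125]
orientation: [-2.451, 1.963, -0.003]
force: [0.1, -0.7, -0.1]
gripper_width: 0.0702
```

```bash
python3 - <<'E'
from h import *
snap("wrist","w9.png");s=sensors.observe();print(s["tcp_pos"],R.from_rotvec(s["orientation"]).as_matrix().round(4).tolist(),s["force"])
E
```

```text
[0.57327804 0.12474471 0.11250229] [[0.2188, -0.9758, 0.0026], [-0.9758, -0.2188, 0.0007], [-0.0001, -0.0027, -1.0]] [-0.21946699  0.51743647  0.08076391]
```

View pics/w9.png

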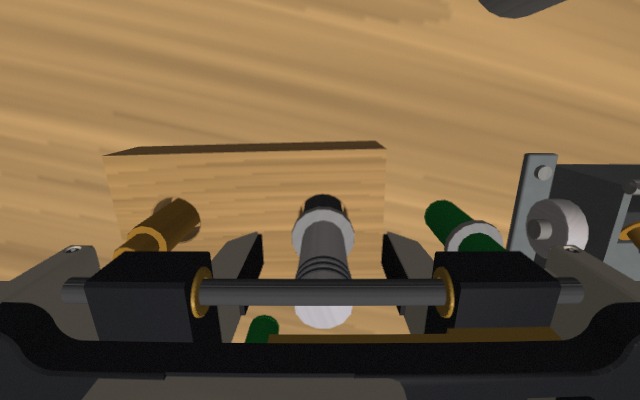

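step_arm([
  [0.07, [0, 0, -0.005], [0, 0, 0]],
  [0.07, [0, 0, -0.0095], [0, 0, 0]],
  [0.07, [0, 0, -0.0095], [0, 0, 0]],
  [0.0, [0, 0, -0.0095], [0, 0, 0]],
  [0.0, [0, 0, -0.0095], [0, 0, 0]],
  [0.0, [0, 0, -0.0095], [0, 0, 0]],
  [0.0, [0, 0, -0.0095], [0, 0, 0]],
  [0.0, [0, 0, -0.0095], [0, 0, 0]],
  [0.0, [0, 0, -0.0095], [0, 0, 0]],
], force=45)

```text
clock: 11.68
tcp_pos: [0.5722, 0.1248, 0.1012]
orientation: [2.453, -1.963, 0.0]
force: [0.4, 0.1, 0.3]
gripper_width: 0.0257
```

step_arm([
  [0.0, [0, 0, 0.03], [0, 0, 0]],
  [0.0, [0, 0, 0.08], [0, 0, 0]],
  [0.0, [0, 0, 0.14], [0, 0, 0]],
  [0.0, [-0.01, -0.03, 0.16], [0, 0, 0]],
  [0.0, [-0.02, -0.08, 0.16], [0, 0, 0]],
  [0.0, [-0.03, -0.13, 0.16], [0, 0, 0]],
  [0.0, [-0.043, -0.18, 0.16], [0, 0, 0]],
  [0.0, [-0.043, -0.23, 0.15], [1.3, -5.9, 0]],
  [0.0, [-0.043, -0.26, 0.13], [3.3, -14.6, 0]],
  [0.0, [-0.043, -0.28, 0.1], [5.3, -23.4, 0]],
  [0.0, [-0.043, -0.28, 0.08], [6.6, -29.3, 0]],
  [0.0, [-0.043, -0.28, 0.077], [6.6, -29.3, 0]],
  [0.0, [-0.043, -0.28, 0.077], [6.6, -29.3, 0]],
  [0.0, [-0.043, -0.28, 0.077], [6.6, -29.3, 0]],
  [0.0, [-0.043, -0.28, 0.077], [6.6, -29.3, 0]],
])

```text
clock: 13.55
tcp_pos: [0.5303, -0.1546, 0.1792]
orientation: [-2.107, 1.682, -0.452]
force: [0.6, 0.9, -2.6]
gripper_width: 0.0253
```

```bash
cat >> h.py <<'E'
c=np.array([.5865,-.1425,0]);th=.222;bx=np.array([np.cos(th),np.sin(th),0]);by=np.array([-np.sin(th),np.cos(th),0]);ez=np.array([0,0,1.])
n=-.5*bx+.866*ez;tip=c+.0137*bx+.0517*ez
def rep(s,L=.086):
    M=R.from_rotvec(s["orientation"]).as_matrix();p=s["tcp_pos"]
    mouth=p+M[:,2]*L;d=mouth-tip
    print("tcp",p.round(4),"z·-n deg",np.degrees(np.arccos(-M[:,2]@n)).round(2),"M",M.round(3).tolist())
    e=np.cross(by,n)
    print("mouth-tip: along n %.4f, by %.4f, ex(bx-ish) %.4f"%(d@n,d@by,d@e),"F along n",(s["force"]@n).round(2),s["force"].round(1),"w",s["gripper_width"])
E
python3 - <<'E'
from h import *
snap("wrist","w10.png");s=sensors.observe();rep(s);C=cam("wrist",s);print(proj(C,tip))
snap("scene","s10.png")
E
```

```text
tcp [ 0.5302 -0.1545  0.1791] z·-n deg 0.39 M [[0.221, -0.844, 0.489], [-0.975, -0.192, 0.111], [0.0, -0.501, -0.865]]
mouth-tip: along n 0.0600, by 0.0007, ex(bx-ish) 0.0021 F along n -3.29 [ 0.4 -0.6 -3.6] w 0.02575915641217807
[322.94595519 189.60287532]
```

View pics/w10.png

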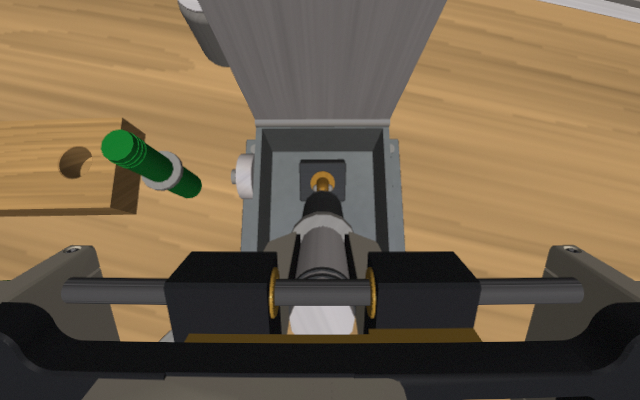

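View pics/s10.png

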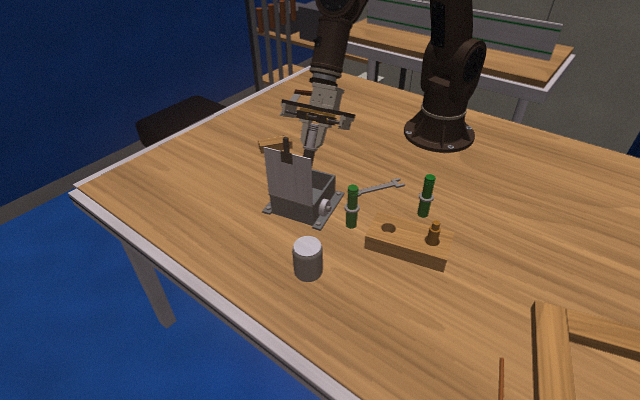

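step_arm([
  [0.0, [0.008, 0.001, -0.018], [0, 0, 0]],
  [0.0, [0.0178, 0.0033, -0.0357], [0, 0, 0]],
  [0.0, [0.0178, 0.0033, -0.0357], [0, 0, 0]],
  [0.0, [0.0178, 0.0033, -0.0357], [0, 0, 0]],
  [0.0, [0.0178, 0.0033, -0.0357], [0, 0, 0]],
])

```text
clock: 14.28
tcp_pos: [0.5471, -0.1521, 0.1434]
orientation: [-2.105, 1.684, -0.453]
force: [0.5, 0.3, -3.5]
gripper_width: 0.0253
```

```bash
python3 - <<'E'
from h import *
im=snap("wrist","w11.png");s=sensors.observe();rep(s);C=cam("wrist",s)
M=R.from_rotvec(s["orientation"]).as_matrix()
im=im[:,:,::-1].copy()
x0,y0,k=265,120,5
big=cv2.resize(im[y0:y0+115,x0:x0+120],None,fx=k,fy=k,interpolation=cv2.INTER_CUBIC)
def circ(L,r,col):
    pts=[proj(C,s["tcp_pos"]+M@np.array([r*np.cos(a),r*np.sin(a),L])) for a in np.linspace(0,2*np.pi,40)]
    cv2.polylines(big,[np.array([((p-[x0,y0]+.5)*k) for p in pts],np.int32)],True,col,1)
circ(.086,.015,(0,255,0));circ(.026,.02,(0,255,255));circ(.020,.02,(0,255,255))
p=(proj(C,tip)-[x0,y0]+.5)*k;cv2.drawMarker(big,tuple(int(v) for v in p),(255,0,255),0,20)
cv2.imwrite("pics/w11c.png",big);print(proj(C,tip))
E
```

```text
tcp [ 0.5471 -0.152   0.1434] z·-n deg 0.39 M [[0.219, -0.844, 0.489], [-0.976, -0.19, 0.11], [0.0, -0.501, -0.865]]
mouth-tip: along n 0.0205, by -0.0007, ex(bx-ish) -0.0010 F along n -2.78 [-0.2 -0.2 -3.3] w 0.025101710132101832
[321.46079567 199.09749852]
```

View pics/w11c.png

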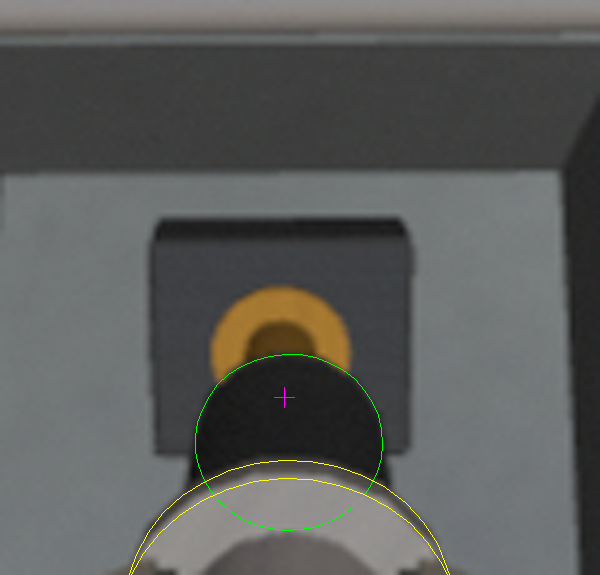

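step_arm([
  [0.0, [0.0006, 0.0012, 0.0005], [0, 0, 0]],
  [0.0, [0.0045, 0.002, -0.006], [0, 0, 0]],
  [0.0, [0.0079, 0.0029, -0.0125], [0, 0, 0]],
  [0.0, [0.0079, 0.0029, -0.0125], [0, 0, 0]],
  [0.0, [0.0079, 0.0029, -0.0125], [0, 0, 0]],
  [0.0, [0.0079, 0.0029, -0.0125], [0, 0, 0]],
])

```text
clock: 15.08
tcp_pos: [0.5549, -0.1491, 0.1301]
orientation: [-2.105, 1.685, -0.452]
force: [0.9, 0.8, -3.7]
gripper_width: 0.0254
```

```bash
python3 - <<'E'
from h import *
im=snap("wrist","w12.png");s=sensors.observe();rep(s);C=cam("wrist",s)
M=R.from_rotvec(s["orientation"]).as_matrix()
im=im[:,:,::-1].copy()
x0,y0,k=265,120,5
big=cv2.resize(im[y0:y0+115,x0:x0+120],None,fx=k,fy=k,interpolation=cv2.INTER_CUBIC)
def circ(o,B,r,col):
    pts=[proj(C,o+B[0]*r*np.cos(a)+B[1]*r*np.sin(a)) for a in np.linspace(0,2*np.pi,40)]
    cv2.polylines(big,[np.array([((p-[x0,y0]+.5)*k) for p in pts],np.int32)],True,col,1)
circ(s["tcp_pos"]+M[:,2]*.086,M.T,.015,(0,255,0))
e=np.cross(by,n);circ(tip-.03*n,(by,e),.0132,(255,0,255))
cv2.imwrite("pics/w12c.png",big)
E
```

```text
tcp [ 0.5549 -0.1491  0.1302] z·-n deg 0.38 M [[0.219, -0.845, 0.488], [-0.976, -0.19, 0.11], [-0.0, -0.501, -0.866]]
mouth-tip: along n 0.0050, by 0.0005, ex(bx-ish) -0.0005 F along n -2.74 [ 0.4 -0.1 -2.9] w 0.025772436367227244
```

View pics/w12c.png

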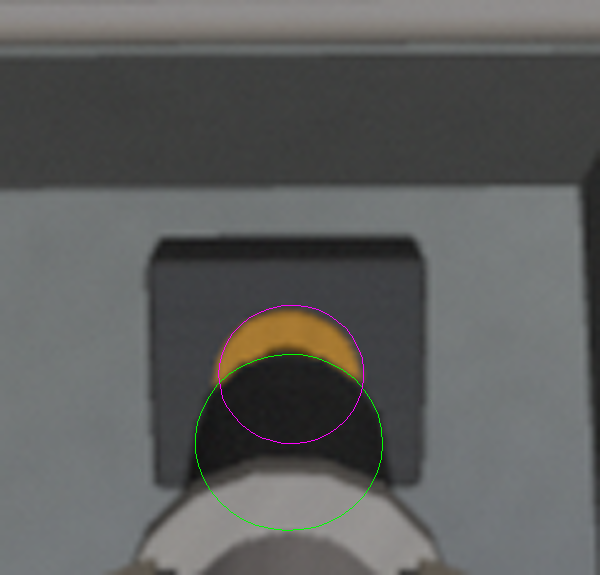

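step_arm([
  [0.0, [0.002, 0.0005, -0.0035], [0, 0, 0]],
  [0.0, [0.0043, 0.001, -0.0067], [0, 0, 0]],
  [0.0, [0.0043, 0.001, -0.0067], [0, 0, 0]],
  [0.0, [0.0043, 0.001, -0.0067], [0, 0, 0]],
])

```text
clock: 15.62
tcp_pos: [0.5592, -0.148, 0.1233]
orientation: [-2.105, 1.685, -0.451]
force: [0.4, 0.1, -3.4]
gripper_width: 0.0255
```

```bash
python3 -c "
from h import *
s=sensors.observe();rep(s)"
```

```text
tcp [ 0.5592 -0.148   0.1233] z·-n deg 0.38 M [[0.219, -0.845, 0.488], [-0.976, -0.19, 0.11], [-0.0, -0.5, -0.866]]
mouth-tip: along n -0.0032, by 0.0006, ex(bx-ish) -0.0002 F along n -3.14 [ 0.4  0.1 -3.4] w 0.025465930781533846
```

step_arm([
  [0.0, [0.0015, 0.0002, -0.0026], [0, 0, 0]],
  [0.0, [0.0025, 0.0003, -0.0043], [0, 0, 0]],
  [0.0, [0.0025, 0.0003, -0.0043], [0, 0, 0]],
  [0.0, [0.0025, 0.0003, -0.0043], [0, 0, 0]],
])

```text
clock: 16.12
tcp_pos: [0.5616, -0.1476, 0.1189]
orientation: [-2.106, 1.685, -0.451]
force: [0.3, 0.4, -4.0]
gripper_width: 0.0255
```

```bash
python3 -c "
from h import *
s=sensors.observe();rep(s)"
```

```text
tcp [ 0.5616 -0.1476  0.1189] z·-n deg 0.38 M [[0.219, -0.845, 0.488], [-0.976, -0.19, 0.11], [-0.0, -0.5, -0.866]]
mouth-tip: along n -0.0083, by 0.0005, ex(bx-ish) -0.0003 F along n -3.64 [ 0.3  0.4 -4. ] w 0.025496164220228056
```

Going in freely; on to the snap.

step_arm([
  [0.0, [0.0015, 0.0003, -0.0026], [0, 0, 0]],
  [0.0, [0.003, 0.0005, -0.0052], [0, 0, 0]],
  [0.0, [0.003, 0.0005, -0.0052], [0, 0, 0]],
  [0.0, [0.003, 0.0005, -0.0052], [0, 0, 0]],
])

```text
clock: 16.62
tcp_pos: [0.5647, -0.1474, 0.1139]
orientation: [-2.105, 1.685, -0.452]
force: [0.1, 0.0, -4.3]
gripper_width: 0.0256
```

```bash
python3 -c "
from h import *
s=sensors.observe();rep(s)"
```

```text
tcp [ 0.5647 -0.1474  0.1139] z·-n deg 0.38 M [[0.219, -0.845, 0.488], [-0.976, -0.19, 0.11], [-0.0, -0.501, -0.866]]
mouth-tip: along n -0.0141, by 0.0000, ex(bx-ish) -0.0001 F along n -3.73 [ 0.1  0.  -4.3] w 0.025646241369733907
```

step_arm([
  [0.0, [0.001, 0.0003, -0.0017], [0, 0, 0]],
  [0.0, [0.002, 0.0005, -0.0035], [0, 0, 0]],
  [0.0, [0.002, 0.0005, -0.0035], [0, 0, 0]],
  [0.0, [0.002, 0.0005, -0.0035], [0, 0, 0]],
])

```text
clock: 17.12
tcp_pos: [0.5667, -0.1469, 0.1107]
orientation: [-2.105, 1.685, -0.452]
force: [-4.4, -1.2, 4.9]
gripper_width: 0.0252
```

```bash
python3 -c "
from h import *
s=sensors.observe();rep(s)"
```

```text
tcp [ 0.5667 -0.1469  0.1107] z·-n deg 0.39 M [[0.219, -0.845, 0.489], [-0.976, -0.19, 0.11], [-0.0, -0.501, -0.866]]
mouth-tip: along n -0.0179, by 0.0001, ex(bx-ish) 0.0002 F along n 6.52 [-4.4 -1.2  4.9] w 0.02523193029718953
```

step_arm([
  [0.0, [0.001, 0.0002, -0.0017], [0, 0, 0]],
  [0.0, [0.0015, 0.0003, -0.0026], [0, 0, 0]],
  [0.0, [0.0015, 0.0003, -0.0026], [0, 0, 0]],
  [0.0, [0.0015, 0.0003, -0.0026], [0, 0, 0]],
])

```text
clock: 17.62
tcp_pos: [0.5681, -0.1466, 0.1081]
orientation: [-2.105, 1.685, -0.452]
force: [-6.2, -0.3, 6.2]
gripper_width: 0.0252
```

```bash
python3 - <<'E'
from h import *
im=snap("wrist","w13.png");s=sensors.observe();rep(s)
cv2.imwrite("pics/w13c.png",cv2.resize(im[110:250,250:400,::-1],None,fx=4,fy=4,interpolation=cv2.INTER_CUBIC))
E
```

```text
tcp [ 0.5682 -0.1466  0.1082] z·-n deg 0.39 M [[0.219, -0.844, 0.489], [-0.976, -0.19, 0.11], [0.0, -0.501, -0.865]]
mouth-tip: along n -0.0209, by 0.0000, ex(bx-ish) 0.0002 F along n 8.38 [-5.8  0.2  6.4] w 0.02554959495569688
```

View pics/w13c.png

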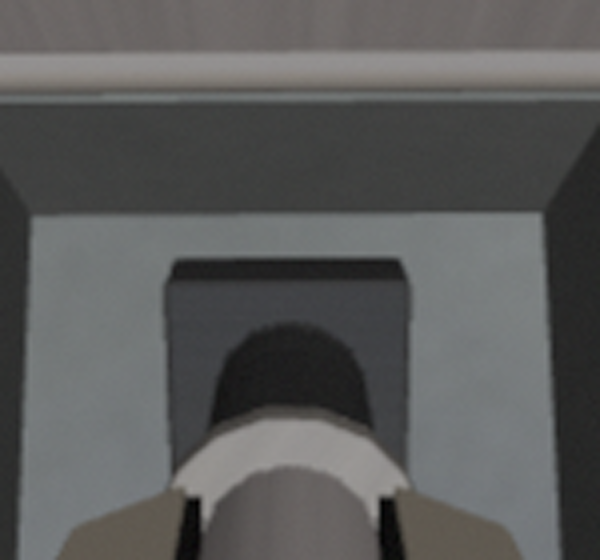

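step_arm([
  [0.0, [0.0005, 0.0001, -0.0009], [0, 0, 0]],
  [0.0, [0.001, 0.0002, -0.0017], [0, 0, 0]],
  [0.0, [0.001, 0.0002, -0.0017], [0, 0, 0]],
  [0.0, [0.001, 0.0002, -0.0017], [0, 0, 0]],
])

```text
clock: 18.18
tcp_pos: [0.5691, -0.1464, 0.1065]
orientation: [-2.105, 1.685, -0.452]
force: [-7.0, -0.6, 7.6]
gripper_width: 0.0255
```

```bash
python3 - <<'E'
from h import *
im=snap("wrist","w14.png");s=sensors.observe();rep(s);C=cam("wrist",s)
M=R.from_rotvec(s["orientation"]).as_matrix()
im=im[:,:,::-1].copy()
x0,y0,k=250,110,4
big=cv2.resize(im[y0:y0+140,x0:x0+150],None,fx=k,fy=k,interpolation=cv2.INTER_CUBIC)
for L,r in((.086,.015),(.026,.02),(.02,.02)):
    pts=[proj(C,s["tcp_pos"]+M@np.array([r*np.cos(a),r*np.sin(a),L])) for a in np.linspace(0,2*np.pi,60)]
    cv2.polylines(big,[np.array([((p-[x0,y0]+.5)*k) for p in pts],np.int32)],True,(0,255,0),1)
cv2.imwrite("pics/w14c.png",big)
im=snap("scene","s14.png");cv2.imwrite("pics/s14c.png",cv2.resize(im[90:290,240:460,::-1],None,fx=3,fy=3))
s=sensors.observe();rep(s)
E
```

```text
tcp [ 0.5691 -0.1463  0.1065] z·-n deg 0.39 M [[0.219, -0.844, 0.489], [-0.976, -0.19, 0.11], [-0.0, -0.501, -0.866]]
mouth-tip: along n -0.0228, by 0.0001, ex(bx-ish) 0.0002 F along n 9.78 [-7.1 -0.8  7.2] w 0.025395448940551336
tcp [ 0.5691 -0.1463  0.1065] z·-n deg 0.39 M [[0.219, -0.844, 0.489], [-0.976, -0.19, 0.11], [0.0, -0.501, -0.865]]
mouth-tip: along n -0.0228, by 0.0001, ex(bx-ish) 0.0002 F along n 9.59 [-6.5 -1.6  7.2] w 0.025480553633579022
```

View pics/w14c.png

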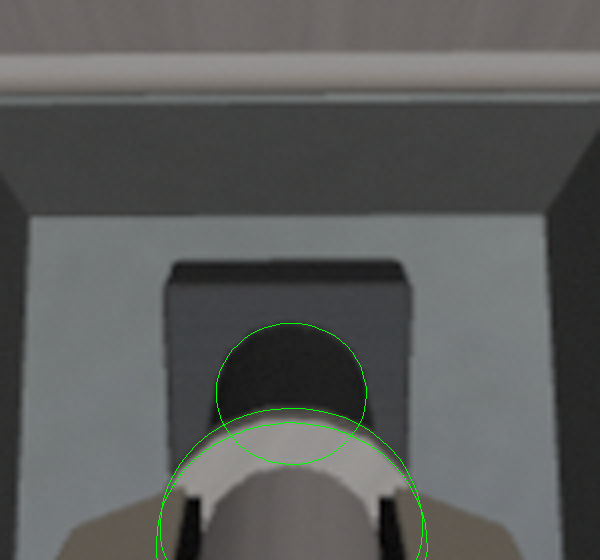

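View pics/s14c.png

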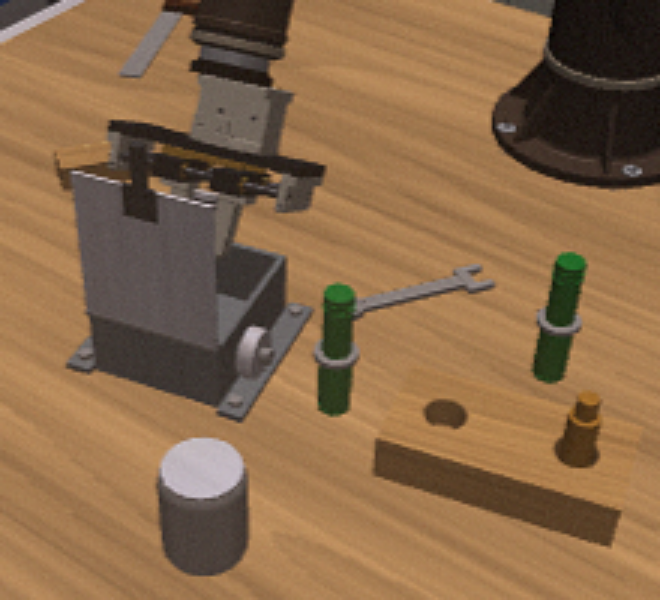

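step_arm([
  [0.0, [0.0005, 0.0001, -0.0009], [0, 0, 0]],
  [0.0, [0.001, 0.0002, -0.0017], [0, 0, 0]],
  [0.0, [0.001, 0.0002, -0.0017], [0, 0, 0]],
])

```text
clock: 18.65
tcp_pos: [0.5698, -0.1463, 0.1054]
orientation: [-2.104, 1.685, -0.453]
force: [-16.1, -1.3, 20.1]
gripper_width: 0.0255
```

```bash
python3 - <<'E'
from h import *
s=sensors.observe();rep(s)
s4=dict(tcp_pos=[0.53859,-0.15347,0.24224],orientation=[-2.45362,1.96188,0])
B=cam("wrist",s4)
b=cv2.imread("pics/w6.png");cv2.imwrite("pics/w6s.png",cv2.resize(b[65:130,285:360],None,fx=8,fy=8,interpolation=cv2.INTER_CUBIC))
b=cv2.imread("pics/w4.png");cv2.imwrite("pics/w4s.png",cv2.resize(b[70:130,285:360],None,fx=8,fy=8,interpolation=cv2.INTER_CUBIC))
E
```

```text
tcp [ 0.5698 -0.1463  0.1054] z·-n deg 0.4 M [[0.219, -0.844, 0.489], [-0.976, -0.19, 0.11], [0.0, -0.502, -0.865]]
mouth-tip: along n -0.0241, by -0.0001, ex(bx-ish) 0.0003 F along n 25.42 [-16.1  -1.3  20.1] w 0.025453444243246963
```

View pics/w6s.png

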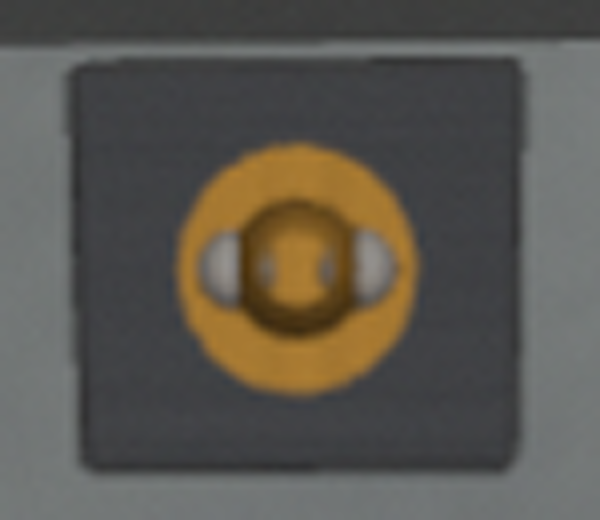

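View pics/w4s.png

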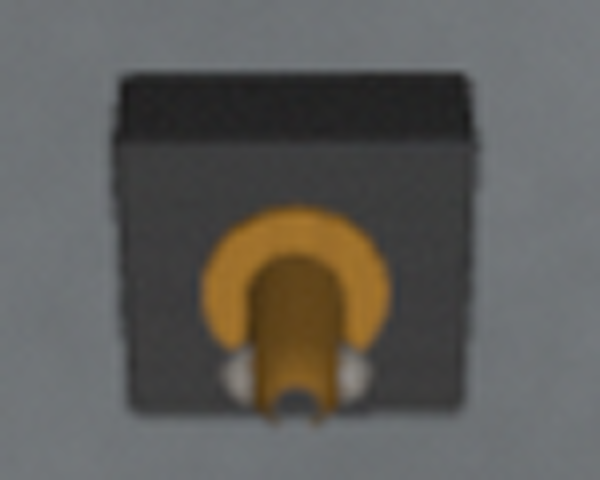

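step_arm([
  [0.0, [-0.0007, -0.0002, 0.0013], [0, 0, 0]],
  [0.0, [-0.001, -0.0002, 0.0019], [0, 0, 0]],
  [0.0, [-0.001, -0.0002, 0.0019], [0, 0, 0]],
  [0.0, [-0.001, -0.0002, 0.0019], [0, 0, 0]],
])

```text
clock: 19.15
tcp_pos: [0.5691, -0.1464, 0.1067]
orientation: [-2.105, 1.685, -0.452]
force: [-6.5, -0.4, 7.5]
gripper_width: 0.0252
```

```bash
python3 - <<'E'
from h import *
s=sensors.observe();rep(s);C=cam("wrist",s)
im=snap("wrist","w15.png")
# seat plane corners from w6 (axis view) x w4
s4=dict(tcp_pos=[0.53859,-0.15347,0.24224],orientation=[-2.45362,1.96188,0])
s6=dict(tcp_pos=[0.47464164,-0.16756297,0.1060425],orientation=s["orientation"])
A=cam("wrist",s6);B=cam("wrist",s4)
for nm,p,q in(("BL",(72,62),(117,140)),("BR",(521,60),(474,140)),("FL",(83,468),(130,410)),("FR",(515,468),(463,410)),("tip",(297,268),(296,402))):
    w,e=tri([ray(A,285+p[0]/8-.5,65+p[1]/8-.5),ray(B,285+q[0]/8-.5,70+q[1]/8-.5)])
    d=w-c;print(nm,[round(float(v@d),4) for v in(bx,by,ez)],"dist along n from tip",round(float(n@(w-tip)),4),np.round(e[0],4))
rep(sensors.observe())
E
```

```text
tcp [ 0.5691 -0.1464  0.1067] z·-n deg 0.39 M [[0.219, -0.845, 0.489], [-0.976, -0.19, 0.11], [0.0, -0.501, -0.866]]
mouth-tip: along n -0.0226, by 0.0000, ex(bx-ish) 0.0002 F along n 9.66 [-6.5 -0.4  7.5] w 0.02519388508135774
BL [0.0471, 0.0249, 0.0379] dist along n from tip -0.0287 0.0001
BR [0.0471, -0.0236, 0.0382] dist along n from tip -0.0284 0.0001
FL [0.01, 0.0252, 0.0158] dist along n from tip -0.0293 0.0002
FR [0.01, -0.0241, 0.0157] dist along n from tip -0.0293 0.0
tip [0.0134, 0.0006, 0.0529] dist along n from tip 0.0012 0.0
tcp [ 0.5691 -0.1464  0.1067] z·-n deg 0.39 M [[0.219, -0.844, 0.489], [-0.976, -0.19, 0.11], [0.0, -0.501, -0.866]]
mouth-tip: along n -0.0226, by 0.0000, ex(bx-ish) 0.0002 F along n 9.07 [-6.6  0.   6.8] w 0.025345759316049314
```

```bash
python3 - <<'E'
from h import *
print(sign_off()); rep(sensors.observe())
E
```

```text
the job is handed in; nothing more can be done
None
the job is handed in; nothing more can be done
```

I raised the cover upright and let go of it. Then I took the silver grease gun (not the green look-alikes) out of the rest and pressed it onto the nipple along the nipple's 30° axis. I handed the job in while holding the gun pressed in, at about 19 s of the 59 s allowed.

**Last checks before hand-in:**
- **Alignment:** the gun's axis was about 0.4° off the nipple's axis, with about 0.2 mm sideways offset.
- **Push:** about 12–13 N along the axis, which fits the spring, and steady with the arm at rest.
- **Depth:** I pushed on until the force jumped to about 25 N, which I took as the nipple's stop. I then backed off about 1.5 mm, so the nipple should be about 6–7 mm in.
- **Snap:** I saw no separate force peak for the snap. I take it as snapped because the push went past 10 N and the depth matches the bore bottom resting on the tip.
- **Grip:** the gun did not appear to slip in the fingers.
- **Scene:** the last scene picture showed the cover upright and the drift, tin and spanner where they were. The offcut was partly hidden behind the cover, but the arm never came near it.

**Disagreements:** the depth of first contact was about 2 mm off my first estimate of the tip. A later measurement of the seat put the tip about 1 mm further out, which explains part of that. A 23 N sideways force showed up once during an early look-around move. It was gone once the arm had settled, so I took it as motion rather than contact.

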